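# Load two power modules into the cooling fixture

### The arm

A 6-joint arm with a two-finger parallel gripper is mounted at the origin on the work surface. World frame = base frame: x ahead of the robot, y to its left, z up, the work surface at z = 0. Lengths are in m, angles in rad, forces in N, time in s.
With the tool pointing down it reaches from about 0.375 to 0.9 m from the base axis. Payload 3.1 kg.
Tool frame: the origin (TCP) lies between the finger pads; the fingertips stand 8 mm ahead of it and the grasp point (between the pads) lies 11 mm behind it; z points along the fingers, y is the line along which they close (so a half turn about z gives the same grasp; the last joint's range is limited). The gripper opens to 87 mm and grips with 3 to 60 N. Pads are 19 mm wide; open, the fingers measure 117 mm over their backs; the gripper's body (75 mm by 190 mm) begins 51 mm behind the grasp point.
Start: joints at [1.115, 0.527, 1.433, -0, 1.181, -0.178], TCP at [0.171, 0.601, 0.209] pointing down, gripper open.
Joint ranges: [-3.08, 3.08], [-0.75, 2.2], [0.22, 2.44], [-1.43, 4.57], [0, 2.65], [-2.85, 2.85]. Speed limits (rad/s): [2.79, 2.79, 3.14, 3.14, 3.14, 3.14].

### API

Orientations are given as a unit quaternion [x, y, z, w].
In Python, from rig import robot gives the robot as it stands.
- The arm moves only by the tool move_arm, never from a script. Its argument "motion" is text: rows parted by semicolons, each of 5 numbers parted by spaces: the opening, from -1 (shut) to 1 (fully open), then the shift along the tool's x, y, z normalised to -1 to 1, where 1 is 0.2 m, then the turn about the tool's z normalised to -1 to 1, where 1 is pi rad. A call has 1 to 12 rows; each row is the pose to reach, as a shift and turn from the pose commanded when the call began, along the tool's axes at that moment, turning the shorter way round; what a row does not reach only later rows make up. A row lasts 1/12 s, in which the tool goes at most 41.7 mm and 7.16 degrees, less where a joint would pass 70% of its speed; a pose out of reach is approached as far as the arm can. A call with a number of a shift or a turn outside -1 to 1 is refused whole. A call with a gripper value outside its range is refused whole. The fingers move at their own pace and stop on an object; "newtons" is the grip in N (left out, the last holds). Time passes only in rows, so rows that repeat a pose let the fingers close. It gives the time, the measured TCP pose, the force, the opening and the grip force at its end, in the units of the state.
- robot.get_obs(): the state, without advancing time (a new reading comes with each control period).
- robot.camera(name): name is "scene" or "top" or "wrist"; returns (picture, depth): 420x560x3 uint8, red, green, blue; 420x560 float32, m along the optical axis (not along the pixel's ray), 0 where there is no reading.
- robot.camera_model(name): a dict with "mtx" (3x3 intrinsics, pixels), "D" ([k1, k2, p1, p2, k3] as OpenCV has them; the pictures are not rectified), "position" and "attitude" of the camera in the world. Camera axes: x right, y down, z forward; pixel columns grow to the right and rows downward; lengths in m; the calibration is good to about 2 mm. A picture is of the moment at which its call begins: read the wrist's pose just before it. camera_model takes no time and is no camera call; for the wrist camera it gives the pose at the moment of the call.
- robot.hand_in(): hands the job in; it is judged then, once.
The state is a dict: "time": time; "q": joint angles; "joint_velocities": joint speeds; "joint_torque": joint torques, N m; "position": TCP position; "tool_rot": TCP orientation; "ft_force": force on the tool from outside, world axes, zero at the start; "moment": the same for the moment, N m; "grip_width": finger opening in m; "grip_force": force on a finger pad.
Only numpy, scipy, OpenCV 4.12 (cv2) and the standard library are available. Lean on these libraries where they do the work, as an engineer would, in place of code of your own. Each camera call takes 0.05 s, during which the arm holds its last target. There are 200 camera calls.

### The job

Move the two power modules from the grey carrier into the burn-in fixture: the orange-topped one into the pocket with the orange marks, the blue-topped one into the pocket with the blue marks, each standing upright and fully down on the pocket floor. They are delicate, so lower each one right down between its cooling plates before you let go instead of letting it drop in. Leave the other things on the bench where they are.

Things in the scene. Friction and masses are not known exactly. Their poses are not given: they have to be found in the camera images.
- orange_module: potted power module, a black rectangular block 50 (its x) x 24 (its y) x 36 mm high whose top is orange (small white label, two metal dots), 80-170 g. Origin: centre of its underside; z up. Turned half round about z it is the same. It starts standing in a seat of the carrier, its x along the carrier's x
- blue_module: potted power module, a black rectangular block 50 (its x) x 24 (its y) x 36 mm high whose top is blue (small white label, two metal dots), 80-170 g. Origin: centre of its underside; z up. Turned half round about z it is the same. It starts standing in a seat of the carrier, its x along the carrier's x
- carrier: grey plastic carrier fixed to the bench: base 156 (x) x 60 (y) x 6 mm, three end blocks 12 (x) x 34 (y) mm at x = -72, 0, 72 mm, tops 42 mm above the bench, flush with the module tops. Seats at x = -36 and 36 mm, y = 0, 6 mm up; either module in either. The blocks hide a module's short ends (5 mm gaps); its broad faces (towards +y and -y) are free. Origin: centre of underside
- fixture: burn-in fixture fixed to the bench: dark steel base 140 (x) x 124 (y) x 12 mm with two pockets along x, centred at y = +30 (orange) and -30 mm (blue). Flat orange or blue marks on the base lie beyond both ends of each pocket. Highest parts: the cooling plates, 62 mm above the bench. Origin: centre of underside
- orange_pocket (a point): centre of the floor of the orange-marked pocket, 12 mm above the bench; axes as the fixture. Pocket 30 mm wide in y between two aluminium plates (44 long in x, 5 thick, 50 mm high above the floor, flared at the top to a 41 mm mouth): no finger fits beside a module there. Ends open but for white stops 6 mm high, 4 thick, 56 mm apart inside: module ends stick out 3 mm past the plates
- blue_pocket (a point): centre of the floor of the blue-marked pocket, 12 mm above the bench; axes as the fixture. Pocket 30 mm wide in y between two aluminium plates (44 long in x, 5 thick, 50 mm high above the floor, flared at the top to a 41 mm mouth): no finger fits beside a module there. Ends open but for white stops 6 mm high, 4 thick, 56 mm apart inside: module ends stick out 3 mm past the plates
- flux_jar: bystander: glass jar with green lid, 60 mm diameter, 60 mm high; origin: centre of its underside
- solder_spool: bystander: steel-grey solder spool standing on its flange, 56 mm diameter, 44 mm high; origin: centre of its underside
- cleaner_bottle: bystander: red cleaner bottle with white cap, 48 mm diameter, 100 mm high; origin: centre of its underside
- screwdriver: bystander: screwdriver with yellow handle lying on the bench, 170 mm long
Mind the look-alikes: they are no part of the job. What is shaped like the blue_module but green, pink or turquoise is not meant.

How it is judged:
By the outcome, as a careful person would: the job done as asked, in the order asked, and still so for the second after the job is handed in, with the robot touching nothing.
It also fails if it takes over 72 s, if anything falls off the work surface, if the arm or the gripper's body presses on something with over 40 N, if the wrist force passes 120 N, or if a joint passes its speed limit or range.

## Working session

There is one attempt and no reset: what is moved stays moved. The work goes in short steps, Python scripts to look and compute and a tool call to move; the robot and the scene stay as the last step left them, time stands still between calls to the robot, and variables do not carry over. Pictures are saved under pics/ and viewed, at most 10 in all, crops included, and the job is handed in when it is done.

Besides the shell and the picture viewer there is one more tool, called after ">>>" by a JSON object that holds its "api" and its "payload". move_arm: Moves the arm, as the interface text tells. Its arguments: {"type":"object","properties":{"motion":{"type":"string"},"newtons":{"type":"number"}},"required":["motion"]}

```bash
mkdir -p pics; cat > h.py <<'E'
from rig import robot
import cv2, numpy as np
from scipy.spatial.transform import Rotation as R
def rot(a):
    a=np.array(a,float)
    return a if a.shape==(3,3) else R.from_quat(a).as_matrix()
def ray(m,uv):
    p=cv2.undistortPoints(np.array(uv,float).reshape(-1,1,2),np.array(m["mtx"],float),np.array(m["D"],float)).reshape(-1,2)
    return np.c_[p,np.ones(len(p))]@rot(m["attitude"]).T
def onplane(m,uv,z):
    d=ray(m,uv);o=np.array(m["position"]);return o+d*((z-o[2])/d[:,2])[:,None]
def cloud(m,dep):
    v,u=np.mgrid[0:dep.shape[0],0:dep.shape[1]]
    return (np.array(m["position"])+ray(m,np.c_[u.ravel(),v.ravel()])*dep.reshape(-1,1)).reshape(*dep.shape,3)
E
python3 - <<'E'
from h import *
for n in ("top","scene"):
    im,d=robot.camera(n);m=robot.camera_model(n)
    cv2.imwrite(f"pics/{n}.png",im[...,::-1]);np.savez(f"{n}.npz",im=im,d=d)
    print(m)
print(robot.get_obs())
E
```

```text
{'mtx': array([[418.9968317 ,   0.        , 280.32379941],
       [  0.        , 418.9968317 , 208.4132936 ],
       [  0.        ,   0.        ,   1.        ]]), 'D': array([-0.07619437,  0.        ,  0.        ,  0.        ,  0.        ]), 'position': array([0.38037271, 0.03426088, 0.89952119]), 'attitude': array([-0.64940302,  0.75195875, -0.08521926,  0.07464201])}
{'mtx': array([[407.51723861,   0.        , 281.6523813 ],
       [  0.        , 407.51723861, 212.66224278],
       [  0.        ,   0.        ,   1.        ]]), 'D': array([-0.07883157,  0.        ,  0.        ,  0.        ,  0.        ]), 'position': array([ 1.02061188, -0.21456798,  0.74729461]), 'attitude': array([ 0.82451848,  0.47928654, -0.156348  , -0.25692215])}
{'time': 0.1, 'q': array([ 1.11451931e+00,  5.28386561e-01,  1.43377056e+00,  3.59950905e-05,
        1.18139284e+00, -1.78526508e-01]), 'joint_velocities': array([ 7.75745336e-06, -9.19671993e-04, -4.62390714e-03, -5.04367031e-04,
       -2.97302310e-04, -2.68481788e-04]), 'joint_torque': array([-2.41117395e-04, -4.40982914e+01, -1.77150357e+01,  6.34577614e-02,
        5.33614308e-02, -6.28039879e-05]), 'position': array([0.17104319, 0.6004324 , 0.20796245]), 'tool_rot': array([ 1.38436000e-01,  9.90370898e-01, -9.24575124e-04, -3.21249142e-04]), 'ft_force': array([-0.41974182, -0.8586903 ,  0.43622597]), 'moment': array([ 0.07751769,  0.03960505, -0.0517223 ]), 'grip_force': 0.0, 'grip_width': 0.08761160869434394}
```

View pics/top.png

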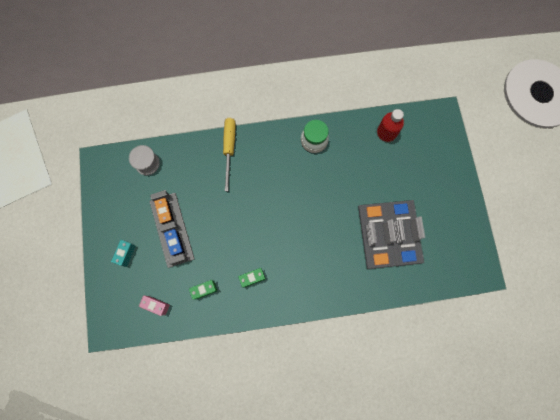

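View pics/scene.png

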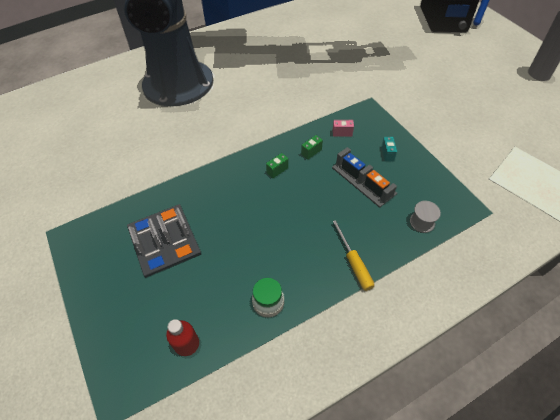

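The top view shows the carrier at about (172,228), with the orange module at (163,210) and the blue one at (173,242). The fixture is at (391,235), with orange marks at (375,211) and (381,259) and blue marks at (402,209) and (409,256). The scene view agrees. The open bench between them is free for a regrasp: modules are gripped on their broad faces in the carrier, then on their short ends for the pocket.

```bash
cat >> h.py <<'E'
def blobs(im,col,minA=25):
    h=cv2.cvtColor(im,cv2.COLOR_RGB2HSV)
    lo,hi={"orange":((6,170,110),(17,255,255)),"blue":((108,150,80),(128,255,255))}[col]
    k=cv2.inRange(h,lo,hi); k=cv2.morphologyEx(k,cv2.MORPH_CLOSE,np.ones((5,5)))
    out=[]
    for c in cv2.findContours(k,0,2)[0]:
        if cv2.contourArea(c)>=minA: out.append((cv2.minAreaRect(c),cv2.contourArea(c),c))
    return out
E
python3 - <<'E'
from h import *
for n in ("top","scene"):
    f=np.load(n+".npz");m=robot.camera_model(n);P=cloud(m,f["d"])
    print(n)
    for col in("orange","blue"):
        for r,a,c in blobs(f["im"],col):
            u,v=np.int32(np.round(r[0])); pz=P[v-1:v+2,u-1:u+2,2].mean()
            z=0.042 if pz>.027 else .012
            q=onplane(m,[r[0]],z)[0]; b=onplane(m,cv2.boxPoints(r),z)
            e=np.diff(b,axis=0)[:2]; L=np.linalg.norm(e,axis=1); l=e[L.argmax()]
            print(col,np.round(r[0],1),a,"z",round(float(pz),3),q.round(4),"size",L.round(3),"ang",np.degrees(np.arctan2(l[1],l[0])).round(1))
    if n=="top":
        for nm,uv,z in(("jar",(316,132),.06),("spool",(143,157),.044),("bottle",(397,116),.1),("driver",(230,135),.02),("green1",(203,290),.036),("green2",(252,278),.036),("teal",(123,252),.036)):print(nm,onplane(m,[uv],z)[0].round(3))
E
```

```text
top
orange [374.  211.5] 51.0 z 0.013 [ 0.5469 -0.195   0.012 ] size [0.022 0.016] ang -98.4
blue [408.5 255.5] 106.0 z 0.013 [ 0.4415 -0.2499  0.012 ] size [0.028 0.019] ang -98.7
blue [173.1 241.6] 143.0 z 0.042 [0.539  0.2373 0.042 ] size [0.023 0.051] ang -167.3
blue [400.5 208.5] 102.5 z 0.014 [ 0.5449 -0.2541  0.012 ] size [0.029 0.02 ] ang -98.4
jar [ 0.728 -0.093  0.06 ]
spool [0.734 0.286 0.044]
bottle [ 0.723 -0.261  0.1  ]
driver [0.766 0.094 0.02 ]
green1 [0.432 0.187 0.036]
green2 [0.442 0.085 0.036]
teal [0.533 0.346 0.036]
scene
orange [183.1 250.6] 112.0 z 0.013 [ 0.5496 -0.1943  0.012 ] size [0.03  0.022] ang 86.4
orange [167.9 214.2] 88.0 z 0.013 [ 0.4459 -0.1897  0.012 ] size [0.029 0.022] ang 87.8
orange [377.7 178.7] 126.5 z 0.044 [0.6131 0.2543 0.042 ] size [0.025 0.054] ang 9.8
blue [155.6 262. ] 114.0 z 0.014 [ 0.5465 -0.2543  0.012 ] size [0.03  0.022] ang 88.1
blue [141.9 224.4] 84.5 z 0.013 [ 0.4428 -0.2496  0.012 ] size [0.029 0.022] ang 87.7
blue [353.9 161.1] 119.0 z 0.122 [0.5431 0.2383 0.042 ] size [0.025 0.053] ang 11.0
blue [481.   10.6] 116.0 z 0.054 [0.192  1.0266 0.042 ] size [0.181 0.022] ang 123.3
```

```bash
cat >> h.py <<'E'
def go(x,y,z,yaw):
    "shift/turn (move units) to TCP xyz with tool y along yaw deg (mod 180)"
    o=robot.get_obs();T=rot(o["tool_rot"]);s=T.T@(np.array([x,y,z])-o["position"])
    c=np.degrees(np.arctan2(T[1,1],T[0,1])); d=(c-yaw+90)%180-90
    print("t",round(o["time"],2),"pos",np.round(o["position"],4),"yaw",c.round(2),"q6",round(o["q"][5],2),"F",np.round(o["ft_force"],1),"w",round(o["grip_width"],4),"SHIFT",(s/.2).round(4),"TURN",(d/180).round(4))
E
python3 -c "
from h import *
go(.60,.25,.2,102.8)"
```

```text
t 0.1 pos [0.171  0.6004 0.208 ] yaw 74.09 q6 -0.18 F [-0.4 -0.9  0.4] w 0.0876 SHIFT [-2.543  -1.0968  0.041 ] TURN -0.1595
```

>>> {"api": "move_arm", "payload": {"motion": "1 -1 -0.4 0 0;1 -1 -0.4 0 0;1 -1 -0.4 0 0;1 -1 -0.4 0 0;1 -1 -0.4 0 0;1 -1 -0.4 0 0;1 -1 -0.4 0 0;1 -1 -0.4 0 0"}}

```text
time: 0.77
position: [0.3416, 0.469, 0.2085]
tool_rot: [0.139, 0.99, -0.0, -0.001]
ft_force: [-0.1, 0.6, -0.2]
grip_width: 0.0874
grip_force: 0.0
```

>>> {"api": "move_arm", "payload": {"motion": "1 -1 -0.4 0 0;1 -1 -0.4 0 0;1 -1 -0.4 0 0;1 -1 -0.4 0 0;1 -1 -0.4 0 0;1 -1 -0.4 0 0;1 -1 -0.4 0 0;1 -1 -0.4 0 0"}}

```text
time: 1.43
position: [0.5106, 0.3387, 0.2084]
tool_rot: [0.138, 0.99, 0.0, -0.001]
ft_force: [-1.0, -0.0, 0.0]
grip_width: 0.0869
grip_force: 0.0
```

>>> {"api": "move_arm", "payload": {"motion": "1 -0.543 -0.3 0.04 -0.16;1 -0.543 -0.3 0.04 -0.16;1 -0.543 -0.3 0.04 -0.16;1 -0.543 -0.3 0.04 -0.16;1 -0.543 -0.3 0.04 -0.16;1 -0.543 -0.3 0.04 -0.16;1 -0.543 -0.3 0.04 -0.16;1 -0.543 -0.3 0.04 -0.16"}}

```text
time: 2.1
position: [0.5983, 0.2521, 0.201]
tool_rot: [-0.113, 0.994, 0.0, -0.0]
ft_force: [-0.2, -1.4, -0.3]
grip_width: 0.0866
grip_force: 0.0
```

```bash
python3 - <<'E'
from h import *
go(.60,.25,.2,102.8)
m=robot.camera_model("wrist");im,d=robot.camera("wrist")
cv2.imwrite("pics/w1.png",im[...,::-1]);np.savez("w1.npz",im=im,d=d)
print(m)
for col in("orange","blue"):
  for r,a,c in blobs(im,col,300):
    q=onplane(m,[r[0]],.042)[0];b=onplane(m,cv2.boxPoints(r),.042)
    e=np.diff(b,axis=0)[:2]; L=np.linalg.norm(e,axis=1); l=e[L.argmax()]
    print(col,np.round(r[0]),a,q.round(4),L.round(4),np.degrees(np.arctan2(l[1],l[0])).round(1))
E
```

```text
t 2.1 pos [0.5983 0.2521 0.201 ] yaw 102.96 q6 -1.57 F [-0.2 -1.4 -0.3] w 0.0866 SHIFT [-0.0059 -0.0122  0.005 ] TURN 0.0009
{'mtx': array([[312.574309  ,   0.        , 277.60886695],
       [  0.        , 312.574309  , 207.68884246],
       [  0.        ,   0.        ,   1.        ]]), 'D': array([-0.01714237,  0.        ,  0.        ,  0.        ,  0.        ]), 'position': array([0.52305941, 0.2345417 , 0.37685615]), 'attitude': array([0.61648684, 0.77447282, 0.11126867, 0.0880631 ])}
orange [278. 201.] 862.5 [0.6109 0.2553 0.042 ] [0.0499 0.0232] -171.2
blue [279. 134.] 1022.5 [0.54   0.2402 0.042 ] [0.049  0.0225] -167.5
```

View pics/w1.png

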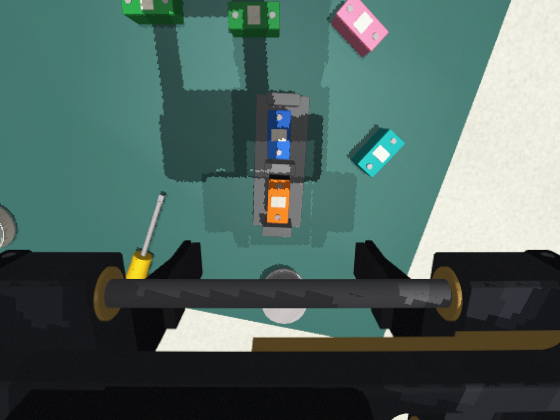

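The wrist view shows orange at (278,201) and blue at (279,134) in the carrier. Sizes of 50×23 mm and the 72 mm spacing match the given dimensions.

```bash
python3 -c "
from h import *
go(.612,.2547,.021,102.4)"
```

```text
t 2.15 pos [0.5987 0.2518 0.2011] yaw 102.97 q6 -1.57 F [0.5 0.6 0.5] w 0.0872 SHIFT [-0.0686 -0.0013  0.9004] TURN 0.0031
```

>>> {"api": "move_arm", "payload": {"motion": "1 -0.068 -0.002 0.1 0.003;1 -0.068 -0.002 0.3 0.003;1 -0.068 -0.002 0.5 0.003;1 -0.068 -0.002 0.65 0.003;1 -0.068 -0.002 0.75 0.003;1 -0.068 -0.002 0.82 0.003;1 -0.068 -0.002 0.87 0.003;1 -0.068 -0.002 0.9 0.003;1 -0.068 -0.002 0.9 0.003;1 -0.068 -0.002 0.9 0.003"}}

```text
time: 2.98
position: [0.6143, 0.253, 0.0219]
tool_rot: [-0.108, 0.994, 0.0, 0.001]
ft_force: [0.5, -0.8, 0.8]
grip_width: 0.0871
grip_force: 0.0
```

>>> {"api": "move_arm", "payload": {"motion": "-1 0 0 0 0;-1 0 0 0 0;-1 0 0 0 0;-1 0 0 0 0;-1 0 0 0 0;-1 0 0 0 0;-1 0 0 0 0;-1 0 0 0 0;-1 0 0 0 0;-1 0 0 0 0", "newtons": 20}}

```text
time: 3.82
position: [0.6134, 0.2528, 0.0208]
tool_rot: [-0.107, 0.994, 0.0, -0.0]
ft_force: [-0.1, 1.4, 1.6]
grip_width: 0.0288
grip_force: 0.7
```

>>> {"api": "move_arm", "payload": {"motion": "-1 0 0 0 0;-1 0 0 0 0;-1 0 0 0 0;-1 0 0 0 0"}}

```text
time: 4.15
position: [0.6135, 0.2528, 0.0209]
tool_rot: [-0.107, 0.994, 0.0, 0.0]
ft_force: [0.1, 0.8, 0.2]
grip_width: 0.0242
grip_force: 19.6
```

```bash
python3 -c "
from h import *
go(.56,0,.11,87.5)"
```

```text
t 4.15 pos [0.6135 0.2528 0.0209] yaw 102.34 q6 -1.56 F [0.1 0.8 0.2] w 0.0242 SHIFT [ 0.5312 -1.1776 -0.4459] TURN 0.0824
```

>>> {"api": "move_arm", "payload": {"motion": "-1 0 0 -0.1 0;-1 0 0 -0.25 0;-1 0 0 -0.4 0;-1 0.05 -0.15 -0.45 0;-1 0.15 -0.35 -0.45 0.03;-1 0.25 -0.55 -0.45 0.06;-1 0.35 -0.75 -0.45 0.08;-1 0.45 -0.9 -0.45 0.082;-1 0.53 -1 -0.45 0.082;-1 0.53 -1 -0.45 0.082;-1 0.53 -1 -0.45 0.082"}}

```text
time: 5.07
position: [0.5519, 0.033, 0.1107]
tool_rot: [0.023, 1.0, 0.0, -0.001]
ft_force: [1.0, -0.1, -1.5]
grip_width: 0.0239
grip_force: 19.6
```

```bash
python3 -c "
from h import *
go(.56,0,.015,87.5)"
```

```text
t 5.07 pos [0.5519 0.033  0.1107] yaw 87.38 q6 -1.67 F [ 1.  -0.1 -1.5] w 0.0239 SHIFT [-0.0487 -0.1628  0.4783] TURN -0.0007
```

>>> {"api": "move_arm", "payload": {"motion": "-1 -0.048 -0.16 0.05 0;-1 -0.048 -0.16 0.15 0;-1 -0.048 -0.16 0.28 0;-1 -0.048 -0.16 0.38 0;-1 -0.048 -0.16 0.43 0;-1 -0.048 -0.16 0.455 0;-1 -0.048 -0.16 0.465 0;-1 -0.048 -0.16 0.47 0;-1 -0.048 -0.16 0.473 0;-1 -0.048 -0.16 0.476 0;-1 -0.048 -0.16 0.478 0;-1 -0.048 -0.16 0.478 0"}}

```text
time: 6.07
position: [0.5613, 0.0022, 0.0159]
tool_rot: [0.021, 1.0, -0.0, 0.001]
ft_force: [0.6, 0.7, -2.1]
grip_width: 0.0237
grip_force: 19.6
```

Force still shows only the weight; 1 mm to go.

>>> {"api": "move_arm", "payload": {"motion": "-1 0 0 0.003 0;-1 0 0 0.005 0;-1 0 0 0.005 0"}}

```text
time: 6.32
position: [0.5614, 0.0021, 0.0148]
tool_rot: [0.021, 1.0, -0.0, 0.001]
ft_force: [-0.2, 0.6, 2.2]
grip_width: 0.0241
grip_force: 19.6
```

>>> {"api": "move_arm", "payload": {"motion": "-1 0 0 0.002 0;-1 0 0 0.002 0"}}

```text
time: 6.48
position: [0.5614, 0.0022, 0.0147]
tool_rot: [0.021, 1.0, -0.0, 0.001]
ft_force: [-0.4, 1.0, 4.6]
grip_width: 0.0238
grip_force: 19.6
```

>>> {"api": "move_arm", "payload": {"motion": "1 0 0 0 0;1 0 0 0 0;1 0 0 0 0;1 0 0 0 0;1 0 0 0 0;1 0 0 0 0;1 0 0 -0.05 0;1 0 0 -0.15 0;1 0 0 -0.3 0;1 0 0 -0.3 0"}}

```text
time: 7.32
position: [0.5644, 0.0016, 0.0788]
tool_rot: [0.021, 1.0, -0.001, 0.004]
ft_force: [1.8, -0.3, 0.5]
grip_width: 0.0816
grip_force: 0.0
```

>>> {"api": "move_arm", "payload": {"motion": "1 0 0 0 0.5;1 0 0 0 0.5;1 0 0 0 0.5;1 0 0 0 0.5;1 0 0 0 0.5;1 0 0 0 0.5;1 0 0 0 0.5;1 0 0 0 0.5;1 0 0 0 0.5;1 0 0 0 0.5;1 0 0 0 0.5;1 0 0 0 0.5"}}

```text
time: 8.32
position: [0.5609, 0.0022, 0.0742]
tool_rot: [0.699, 0.715, 0.0, 0.0]
ft_force: [-0.0, -0.1, -0.5]
grip_width: 0.0869
grip_force: 0.0
```

```bash
python3 - <<'E'
from h import *
go(.5614,.0022,.018,-2.8)
m=robot.camera_model("wrist");im,d=robot.camera("wrist")
cv2.imwrite("pics/w2.png",im[...,::-1]);P=cloud(m,d)
for r,a,c in blobs(im,"orange",300):
    q=onplane(m,[r[0]],.036)[0];b=onplane(m,cv2.boxPoints(r),.036)
    e=np.diff(b,axis=0)[:2]; L=np.linalg.norm(e,axis=1); l=e[L.argmax()]
    u,v=np.int32(r[0]);print(np.round(r[0]),a,P[v,u].round(3),q.round(4),L.round(4),np.degrees(np.arctan2(l[1],l[0])).round(1))
E
```

```text
t 8.32 pos [0.5609 0.0022 0.0742] yaw 1.29 q6 -0.22 F [-0.  -0.1 -0.5] w 0.0869 SHIFT [-1.000e-04  2.400e-03  2.809e-01] TURN 0.0227
[277. 222.] 2049.5 [0.56  0.006 0.036] [0.5602 0.0057 0.036 ] [0.0242 0.0492] -4.1
```

View pics/w2.png

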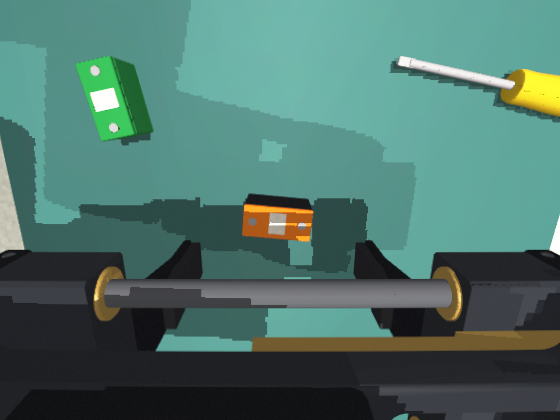

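The wrist view shows the orange module upright on the bench at (277,222), between the open fingers. The 3.5 mm y gap against where the grip left it looks like camera bias, so I'm regripping it on its ends.

>>> {"api": "move_arm", "payload": {"motion": "1 0 0.002 0.02 0.021;1 0 0.002 0.1 0.021;1 0 0.002 0.18 0.021;1 0 0.002 0.24 0.021;1 0 0.002 0.27 0.021;1 0 0.002 0.28 0.021;1 0 0.002 0.28 0.021;1 0 0.002 0.28 0.021"}}

```text
time: 9.03
position: [0.5617, 0.0022, 0.0182]
tool_rot: [0.72, 0.694, 0.0, 0.0]
ft_force: [-0.6, -0.2, -0.5]
grip_width: 0.0869
grip_force: 0.0
```

>>> {"api": "move_arm", "payload": {"motion": "-1 0 0 0 0;-1 0 0 0 0;-1 0 0 0 0;-1 0 0 0 0;-1 0 0 0 0;-1 0 0 0 0;-1 0 0 0 0;-1 0 0 0 0;-1 0 0 0 0;-1 0 0 0 0", "newtons": 25}}

```text
time: 9.87
position: [0.5611, 0.0022, 0.0179]
tool_rot: [0.72, 0.694, -0.0, -0.0]
ft_force: [-0.6, -0.7, 2.1]
grip_width: 0.0494
grip_force: 24.9
```

```bash
python3 -c "
from h import *
go(.4975,-.192,.13,-2.5)"
```

```text
t 9.87 pos [0.5611 0.0022 0.0179] yaw -2.13 q6 -0.16 F [-0.6 -0.7  2.1] w 0.0494 SHIFT [-0.9824 -0.2819 -0.5602] TURN 0.0021
```

>>> {"api": "move_arm", "payload": {"motion": "-1 0 0 -0.1 0;-1 0 0 -0.25 0;-1 0 0 -0.4 0;-1 -0.05 0 -0.55 0;-1 -0.2 -0.05 -0.6 0;-1 -0.4 -0.1 -0.6 0;-1 -0.6 -0.15 -0.6 0;-1 -0.75 -0.2 -0.6 0;-1 -0.88 -0.25 -0.6 0;-1 -0.96 -0.28 -0.6 0.002;-1 -0.98 -0.28 -0.6 0.002;-1 -0.98 -0.28 -0.6 0.002"}}

```text
time: 10.87
position: [0.4979, -0.1928, 0.1376]
tool_rot: [0.723, 0.691, 0.0, 0.0]
ft_force: [-0.4, -0.7, -1.4]
grip_width: 0.0492
grip_force: 24.9
```

```bash
cat >> h.py <<'E'
def look(n):
    m=robot.camera_model("wrist");im,d=robot.camera("wrist");P=cloud(m,d)
    cv2.imwrite(f"pics/{n}.png",im[...,::-1])
    for col in("orange","blue"):
      for r,a,c in blobs(im,col,150):
        u,v=np.int32(r[0]);z=np.median(P[v-2:v+3,u-2:u+3,2])
        zz=.012 if z<.025 else z
        b=onplane(m,cv2.boxPoints(r),zz);e=np.diff(b,axis=0)[:2]; L=np.linalg.norm(e,axis=1); l=e[L.argmax()]
        print(col,np.round(r[0]),a,"z",z.round(4),onplane(m,[r[0]],zz)[0].round(4),L.round(4),np.degrees(np.arctan2(l[1],l[0])).round(1))
E
python3 - <<'E'
from h import *
go(.4975,-.192,.03,-2.5)
look("w3")
E
```

```text
t 10.87 pos [ 0.4979 -0.1928  0.1376] yaw -2.66 q6 -0.53 F [-0.4 -0.7 -1.4] w 0.0492 SHIFT [ 0.0036 -0.0023  0.538 ] TURN -0.0009
orange [278. 255.] 3517.0 z 0.1558 [ 0.4981 -0.1888  0.1558] [0.0245 0.0486] -4.1
orange [329. 202.] 204.5 z 0.0127 [ 0.5489 -0.2004  0.012 ] [0.0224 0.0156] 0.3
orange [225. 200.] 283.5 z 0.0128 [ 0.4453 -0.1935  0.012 ] [0.0186 0.0218] -2.7
```

View pics/w3.png

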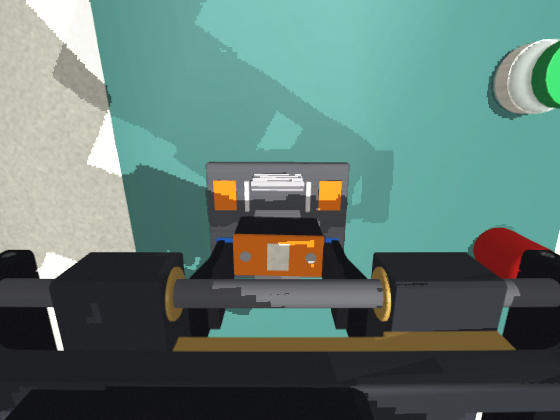

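The wrist view shows the held orange module (278,255) over the fixture, with its marks at (225,195) and (329,195), partly shadowed. I'll refine the relative offset with a looser mask and the scene camera.

```bash
python3 - <<'E'
from h import *
print("scene");m=robot.camera_model("scene");im,d=robot.camera("scene");P=cloud(m,d)
def rep(m,im,P,z_hi):
  h=cv2.cvtColor(im,cv2.COLOR_RGB2HSV)
  for nm,lo,hi in(("o",(4,120,60),(22,255,255)),("b",(105,120,40),(130,255,255))):
    k=cv2.inRange(h,lo,hi)
    for c in cv2.findContours(k,0,2)[0]:
      if cv2.contourArea(c)<40: continue
      M=cv2.moments(c);u,v=M["m10"]/M["m00"],M["m01"]/M["m00"]
      z=np.median(P[int(v)-1:int(v)+2,int(u)-1:int(u)+2,2]); zz=.012 if z<.03 else z_hi if z>.1 else .042
      b=onplane(m,c.reshape(-1,2),zz)
      print(nm,round(u),round(v),"z",z.round(3),onplane(m,[[u,v]],zz)[0].round(4),"x",b[:,0].min().round(4),b[:,0].max().round(4),"y",b[:,1].min().round(4),b[:,1].max().round(4))
rep(m,im,P,.1557)
cv2.imwrite("pics/s3.png",cv2.resize(im[140:320,60:300,::-1],None,fx=3,fy=3))
print("wrist");m=robot.camera_model("wrist");im,d=robot.camera("wrist");rep(m,im,cloud(m,d),.1557)
print("top");m=robot.camera_model("top");im,d=robot.camera("top");rep(m,im,cloud(m,d),.1557)
E
```

```text
scene
o 359 275 z 0.023 [0.7772 0.0903 0.012 ] x 0.7256 0.8119 y 0.0802 0.1054
o 183 250 z 0.012 [ 0.5497 -0.1938  0.012 ] x 0.5376 0.5613 y -0.2095 -0.1775
o 168 215 z 0.013 [ 0.447  -0.1896  0.012 ] x 0.4349 0.4575 y -0.2048 -0.1727
b 156 262 z 0.013 [ 0.5468 -0.2546  0.012 ] x 0.535 0.5586 y -0.2697 -0.2394
b 141 225 z 0.013 [ 0.4425 -0.2506  0.012 ] x 0.4311 0.4542 y -0.264 -0.235
b 354 161 z 0.044 [0.5434 0.2375 0.042 ] x 0.515 0.5698 y 0.222 0.2535
b 213 20 z -0.541 [-0.2505  0.2233  0.012 ] x -0.2866 -0.2283 y 0.1896 0.2691
b 457 10 z 0.082 [0.1517 0.9517 0.042 ] x 0.1115 0.1914 y 0.8889 1.0166
b 481 11 z 0.053 [0.1955 1.0211 0.042 ] x 0.1402 0.2486 y 0.941 1.108
b 273 2 z -0.377 [-0.2483  0.455   0.012 ] x -0.2763 -0.2301 y 0.4155 0.5165
wrist
o 355 343 z 0.248 [ 0.5428 -0.2469  0.1557] x 0.4317 0.6415 y -0.2568 -0.2383
o 383 294 z 0.238 [ 0.5575 -0.2141  0.1557] x 0.5508 0.5624 y -0.2323 -0.1968
o 172 294 z 0.239 [ 0.4367 -0.209   0.1557] x 0.4311 0.4447 y -0.2263 -0.1919
o 278 255 z 0.156 [ 0.4984 -0.1868  0.1557] x 0.4733 0.5238 y -0.2009 -0.1737
o 329 197 z 0.013 [ 0.5494 -0.1935  0.012 ] x 0.5381 0.561 y -0.2092 -0.1784
o 225 196 z 0.013 [ 0.4454 -0.188   0.012 ] x 0.4335 0.457 y -0.2036 -0.1729
top
```

View pics/s3.png

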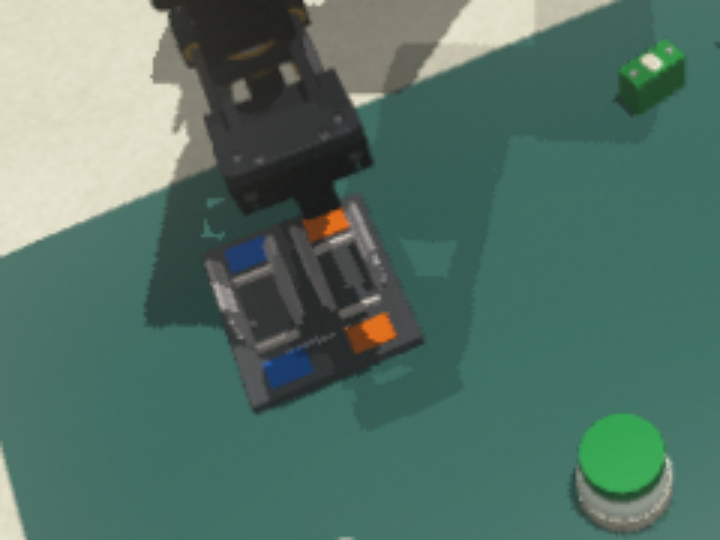

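The scene crop shows the arm over the fixture with the pockets empty and the marks clear; the module is hidden behind the fingers. I'll check the module against the fingers in the wrist depth.

```bash
python3 - <<'E'
from h import *
m=robot.camera_model("wrist");im,d=robot.camera("wrist");P=cloud(m,d);o=robot.get_obs();T=rot(o["tool_rot"])
print("cam in tool",(T.T@(np.array(m["position"])-o["position"])).round(4))
Q=(P-o["position"])@T   # tool coords
ok=(d>0.05)
for nm,sel in(("module",(abs(Q[...,1])<.024)),("finger+",(Q[...,1]>.027)&(Q[...,1]<.036)),("finger-",(Q[...,1]<-.027)&(Q[...,1]>-.036))):
  for z0,z1 in((-.022,-.015),(-.015,-.008),(-.008,0),(0,.008),(.008,.017)):
    s=ok&sel&(Q[...,2]>z0)&(Q[...,2]<z1)&(abs(Q[...,0])<.04)
    x=Q[...,0][s]
    if len(x)>5: print(nm,z0,len(x),"tool x pct 1/50/99",np.percentile(x,[1,50,99]).round(4))
E
```

```text
cam in tool [ 7.720e-02  1.000e-04 -1.758e-01]
module -0.022 3551 tool x pct 1/50/99 [-0.0088  0.004   0.0152]
module -0.015 388 tool x pct 1/50/99 [0.0138 0.0147 0.0157]
module -0.008 384 tool x pct 1/50/99 [0.0138 0.0148 0.0156]
module 0 342 tool x pct 1/50/99 [0.014  0.0148 0.0155]
module 0.008 316 tool x pct 1/50/99 [0.014  0.0148 0.0156]
finger+ -0.022 68 tool x pct 1/50/99 [0.009  0.0108 0.0115]
finger+ -0.015 13 tool x pct 1/50/99 [0.009  0.0108 0.0114]
finger- -0.022 67 tool x pct 1/50/99 [0.0092 0.0108 0.0116]
finger- -0.015 12 tool x pct 1/50/99 [0.0092 0.0096 0.0112]
```

Corrected for a bias of about 1.3 mm, the module sits about 1.7 mm off the tool centre. Target TCP is about (0.498, -0.194), so a small shift, then a slow descent.

>>> {"api": "move_arm", "payload": {"motion": "-1 -0.005 0 0.05 0;-1 -0.005 0 0.12 0;-1 -0.005 0 0.18 0;-1 -0.005 0 0.22 0;-1 -0.005 0 0.25 0;-1 -0.005 0 0.27 0;-1 -0.005 0 0.29 0;-1 -0.005 0 0.31 0;-1 -0.005 0 0.33 0;-1 -0.005 0 0.35 0;-1 -0.005 0 0.35 0"}}

```text
time: 12.03
position: [0.4976, -0.1924, 0.0673]
tool_rot: [0.722, 0.691, -0.0, -0.0]
ft_force: [-0.5, -0.1, -1.8]
grip_width: 0.0494
grip_force: 24.9
```

>>> {"api": "move_arm", "payload": {"motion": "-1 0 0 0.02 0;-1 0 0 0.04 0;-1 0 0 0.06 0;-1 0 0 0.08 0;-1 0 0 0.1 0;-1 0 0 0.12 0;-1 0 0 0.12 0"}}

```text
time: 12.62
position: [0.4975, -0.1922, 0.0429]
tool_rot: [0.722, 0.691, -0.0, -0.001]
ft_force: [-0.4, -0.3, -2.3]
grip_width: 0.0494
grip_force: 24.9
```

>>> {"api": "move_arm", "payload": {"motion": "-1 -0.006 0 0 0;-1 -0.006 0 0.015 0;-1 -0.006 0 0.03 0;-1 -0.006 0 0.045 0;-1 -0.006 0 0.055 0;-1 -0.006 0 0.058 0;-1 -0.006 0 0.06 0;-1 -0.006 0 0.06 0"}}

```text
time: 13.28
position: [0.4979, -0.1937, 0.0318]
tool_rot: [0.722, 0.692, -0.0, -0.0]
ft_force: [0.0, -0.1, -1.1]
grip_width: 0.0494
grip_force: 24.9
```

>>> {"api": "move_arm", "payload": {"motion": "-1 0 0 0.003 0;-1 0 0 0.006 0;-1 0 0 0.009 0;-1 0 0 0.009 0"}}

```text
time: 13.62
position: [0.4979, -0.1937, 0.03]
tool_rot: [0.722, 0.692, -0.0, -0.0]
ft_force: [-0.1, 0.2, -0.6]
grip_width: 0.0493
grip_force: 24.9
```

>>> {"api": "move_arm", "payload": {"motion": "-1 0 0 0.001 0;-1 0 0 0.002 0;-1 0 0 0.002 0"}}

```text
time: 13.87
position: [0.498, -0.1938, 0.0299]
tool_rot: [0.722, 0.692, -0.0, 0.0]
ft_force: [-0.8, 0.5, 2.3]
grip_width: 0.0496
grip_force: 24.9
```

Contact came at the expected height. Releasing and lifting.

>>> {"api": "move_arm", "payload": {"motion": "0.5 0 0 0.001 0;0.8 0 0 0.001 0;1 0 0 0.001 0;1 0 0 0.001 0;1 0 0 0.001 0;1 0 0 0.001 0;1 0 0 0.001 0;1 0 0 -0.1 0;1 0 0 -0.3 0;1 0 0 -0.5 0;1 0 0 -0.6 0;1 0 0 -0.6 0"}}

```text
time: 14.87
position: [0.5011, -0.1956, 0.1546]
tool_rot: [0.722, 0.692, 0.001, 0.005]
ft_force: [-0.2, 0.4, 0.2]
grip_width: 0.0872
grip_force: 0.0
```

```bash
python3 - <<'E'
from h import *
m=robot.camera_model("wrist");im,d=robot.camera("wrist");P=cloud(m,d)
cv2.imwrite("pics/w4.png",im[...,::-1])
h=cv2.cvtColor(im,cv2.COLOR_RGB2HSV);k=cv2.inRange(h,(4,120,60),(22,255,255))>0
s=k&(abs(P[...,0]-.4975)<.03)&(abs(P[...,1]+.192)<.025);p=P[s]
print("top z",np.percentile(p[:,2],[2,50,98]).round(4),"x",np.percentile(p[:,0],[1,99]).round(4),"y",np.percentile(p[:,1],[1,99]).round(4))
A=np.c_[p[:,:2]-p[:,:2].mean(0),np.ones(len(p))];print("tilt deg",np.degrees(np.linalg.lstsq(A,p[:,2],rcond=None)[0][:2]).round(2))
# blue in carrier: estimate target from orange grip pose and carrier geometry
a=np.radians(12.4);print("blue est",(.6135-.072*np.cos(a)).round(4),(.2528-.072*np.sin(a)).round(4))
go(.54,.238,.15,102.4)
E
```

```text
top z [0.0466 0.265  0.2689] x [0.4743 0.527 ] y [-0.2025 -0.1706]
tilt deg [ 74.46 490.89]
blue est 0.5432 0.2373
t 14.92 pos [ 0.4996 -0.1947  0.1522] yaw -2.49 q6 -0.54 F [-0.2 -0.6 -0. ] w 0.0869 SHIFT [2.1704 0.1079 0.0046] TURN 0.4173
```

View pics/w4.png

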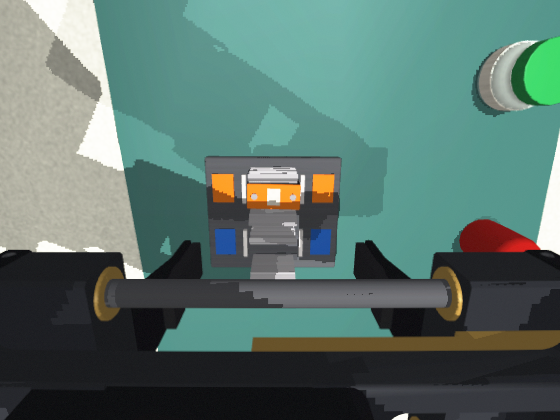

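The wrist view shows the orange module seated level between its plates at (273,195), with the blue pocket empty at (273,237). On to blue.

>>> {"api": "move_arm", "payload": {"motion": "1 1 0.05 0 0;1 1 0.05 0 0;1 1 0.05 0 0;1 1 0.05 0 0;1 1 0.05 0 0;1 1 0.05 0 0;1 1 0.05 0 0"}}

```text
time: 15.5
position: [0.5153, 0.0076, 0.1481]
tool_rot: [0.721, 0.693, -0.001, -0.001]
ft_force: [0.1, -0.0, -0.4]
grip_width: 0.0869
grip_force: 0.0
```

>>> {"api": "move_arm", "payload": {"motion": "1 1 0.05 0 0.4173;1 1 0.05 0 0.4173;1 1 0.05 0 0.4173;1 1 0.05 0 0.4173;1 1 0.05 0 0.4173;1 1 0.05 0 0.4173;1 1 0.05 0 0.4173;1 1 0.05 0 0.4173;1 1 0.05 0 0.4173;1 1 0.05 0 0.4173;1 1 0.05 0 0.4173;1 1 0.05 0 0.4173"}}

```text
time: 16.5
position: [0.5355, 0.2031, 0.1485]
tool_rot: [0.994, 0.106, -0.001, 0.0]
ft_force: [0.1, -0.5, -0.7]
grip_width: 0.0874
grip_force: 0.0
```

```bash
python3 - <<'E'
from h import *
go(.5425,.238,.021,-77.6)
look("w5")
E
```

```text
t 16.5 pos [0.5355 0.2031 0.1485] yaw -77.86 q6 1.53 F [ 0.1 -0.5 -0.7] w 0.0874 SHIFT [ 0.0722 -0.1635  0.6372] TURN -0.0014
blue [240. 187.] 1276.0 z 0.0424 [0.542  0.2401 0.0424] [0.023  0.0495] -167.9
```

>>> {"api": "move_arm", "payload": {"motion": "1 0.07 -0.168 0.05 -0.001;1 0.07 -0.168 0.15 -0.001;1 0.07 -0.168 0.28 -0.001;1 0.07 -0.168 0.4 -0.001;1 0.07 -0.168 0.5 -0.001;1 0.07 -0.168 0.57 -0.001;1 0.07 -0.168 0.61 -0.001;1 0.07 -0.168 0.635 -0.001;1 0.07 -0.168 0.637 -0.001;1 0.07 -0.168 0.637 -0.001"}}

```text
time: 17.38
position: [0.5423, 0.2406, 0.0225]
tool_rot: [0.994, 0.11, 0.0, -0.0]
ft_force: [-0.0, 0.1, 1.2]
grip_width: 0.0868
grip_force: 0.0
```

>>> {"api": "move_arm", "payload": {"motion": "-0.2 0 0 0 0;-1 0 0 0 0;-1 0 0 0 0;-1 0 0 0 0;-1 0 0 0 0;-1 0 0 0 0;-1 0 0 0 0;-1 0 0 0 0;-1 0 0 0 0;-1 0 0 0 0;-1 0 0 0 0;-1 0 0 0 0", "newtons": 20}}

```text
time: 18.38
position: [0.5418, 0.2408, 0.0222]
tool_rot: [0.994, 0.109, -0.0, 0.0]
ft_force: [0.0, -0.6, 0.2]
grip_width: 0.0235
grip_force: 20.0
```

>>> {"api": "move_arm", "payload": {"motion": "-1 0 0 0 0;-1 0 0 0 0;-1 0 0 0 0"}}

```text
time: 18.63
position: [0.5418, 0.2408, 0.0222]
tool_rot: [0.994, 0.109, -0.0, 0.0]
ft_force: [0.0, -0.3, -0.3]
grip_width: 0.0236
grip_force: 20.0
```

>>> {"api": "move_arm", "payload": {"motion": "-1 0 0 -0.1 0;-1 0 0 -0.25 0;-1 0 0 -0.4 0;-1 0 0.15 -0.45 0;-1 -0.05 0.35 -0.45 0.03;-1 -0.1 0.55 -0.45 0.06;-1 -0.15 0.75 -0.45 0.082;-1 -0.17 0.9 -0.45 0.082;-1 -0.17 1 -0.45 0.082;-1 -0.17 1 -0.45 0.082;-1 -0.17 1 -0.45 0.082"}}

```text
time: 19.55
position: [0.5522, 0.0372, 0.1122]
tool_rot: [1.0, -0.021, -0.0, -0.0]
ft_force: [-0.7, 1.2, -1.8]
grip_width: 0.0233
grip_force: 20.0
```

```bash
python3 -c "
from h import *
go(.56,0,.0172,-92.5)"
```

```text
t 19.55 pos [0.5522 0.0372 0.1122] yaw -92.36 q6 1.48 F [-0.7  1.2 -1.8] w 0.0233 SHIFT [0.0465 0.1842 0.4747] TURN 0.0008
```

>>> {"api": "move_arm", "payload": {"motion": "-1 0.046 0.184 0.05 0;-1 0.046 0.184 0.15 0;-1 0.046 0.184 0.28 0;-1 0.046 0.184 0.38 0;-1 0.046 0.184 0.43 0;-1 0.046 0.184 0.45 0;-1 0.046 0.184 0.46 0;-1 0.046 0.184 0.466 0;-1 0.046 0.184 0.47 0;-1 0.046 0.184 0.474 0;-1 0.046 0.184 0.474 0;-1 0.046 0.184 0.474 0"}}

```text
time: 20.55
position: [0.5604, 0.001, 0.0181]
tool_rot: [1.0, -0.019, 0.001, 0.0]
ft_force: [-0.3, 0.5, -0.9]
grip_width: 0.0237
grip_force: 20.0
```

>>> {"api": "move_arm", "payload": {"motion": "-1 0 0 0.002 0;-1 0 0 0.004 0;-1 0 0 0.004 0"}}

```text
time: 20.8
position: [0.56, 0.001, 0.0167]
tool_rot: [1.0, -0.019, 0.0, 0.0]
ft_force: [-0.1, 0.2, -1.4]
grip_width: 0.0237
grip_force: 20.0
```

>>> {"api": "move_arm", "payload": {"motion": "-1 0 0 0.002 0;-1 0 0 0.004 0;-1 0 0 0.004 0"}}

```text
time: 21.05
position: [0.56, 0.001, 0.0161]
tool_rot: [1.0, -0.019, 0.0, 0.0]
ft_force: [-1.3, -1.0, 2.4]
grip_width: 0.0236
grip_force: 20.0
```

>>> {"api": "move_arm", "payload": {"motion": "0 0 0 0 0;1 0 0 0 0;1 0 0 0 0;1 0 0 0 0;1 0 0 0 0;1 0 0 0 0;1 0 0 -0.03 0;1 0 0 -0.1 0;1 0 0 -0.2 0;1 0 0 -0.3 0;1 0 0 -0.3 0"}}

```text
time: 21.97
position: [0.5627, 0.0007, 0.0796]
tool_rot: [1.0, -0.019, 0.004, 0.001]
ft_force: [1.0, 0.5, 0.9]
grip_width: 0.0846
grip_force: 0.0
```

>>> {"api": "move_arm", "payload": {"motion": "1 0 0 0 -0.5;1 0 0 0 -0.5;1 0 0 0 -0.5;1 0 0 0 -0.5;1 0 0 0 -0.5;1 0 0 0 -0.5;1 0 0 0 -0.5;1 0 0 0 -0.5;1 0 0 0 -0.5;1 0 0 0 -0.5;1 0 0 0 -0.5;1 0 0 0 -0.5"}}

```text
time: 22.97
position: [0.5596, 0.0011, 0.0755]
tool_rot: [0.743, 0.67, -0.0, -0.0]
ft_force: [1.9, 0.3, -0.5]
grip_width: 0.0873
grip_force: 0.0
```

```bash
python3 - <<'E'
from h import *
go(.56,.001,.018,-2.3)
look("w6")
E
```

```text
t 22.97 pos [0.5596 0.0011 0.0755] yaw -5.9 q6 -0.09 F [ 1.9  0.3 -0.5] w 0.0873 SHIFT [-0.0005  0.0023  0.2874] TURN -0.02
blue [277. 226.] 1993.5 z 0.0363 [0.5589 0.0017 0.0363] [0.049 0.024] -2.6
```

>>> {"api": "move_arm", "payload": {"motion": "1 0 0 0.02 -0.02;1 0 0 0.1 -0.02;1 0 0 0.18 -0.02;1 0 0 0.24 -0.02;1 0 0 0.275 -0.02;1 0 0 0.287 -0.02;1 0 0 0.287 -0.02;1 0 0 0.287 -0.02"}}

```text
time: 23.68
position: [0.5603, 0.0011, 0.0187]
tool_rot: [0.723, 0.69, 0.0, 0.0]
ft_force: [0.9, 0.3, 0.8]
grip_width: 0.0868
grip_force: 0.0
```

>>> {"api": "move_arm", "payload": {"motion": "-1 0 0 0 0;-1 0 0 0 0;-1 0 0 0 0;-1 0 0 0 0;-1 0 0 0 0;-1 0 0 0 0;-1 0 0 0 0;-1 0 0 0 0;-1 0 0 0 0;-1 0 0 0 0;-1 0 0 0 0", "newtons": 25}}

```text
time: 24.6
position: [0.5599, 0.0011, 0.0186]
tool_rot: [0.723, 0.691, -0.0, -0.0]
ft_force: [-0.5, -0.6, 1.8]
grip_width: 0.0488
grip_force: 26.0
```

```bash
python3 -c "
from h import *
go(.495,-.2525,.138,-2.5)"
```

```text
t 24.6 pos [0.5599 0.0011 0.0186] yaw -2.65 q6 -0.15 F [-0.5 -0.6  1.8] w 0.0488 SHIFT [-1.2817 -0.2655 -0.5972] TURN -0.0008
```

>>> {"api": "move_arm", "payload": {"motion": "-1 0 0 -0.1 0;-1 0 0 -0.25 0;-1 0 0 -0.4 0;-1 -0.05 0 -0.55 0;-1 -0.2 -0.05 -0.6 0;-1 -0.4 -0.1 -0.6 0;-1 -0.6 -0.15 -0.6 0;-1 -0.8 -0.2 -0.6 0;-1 -0.95 -0.25 -0.6 0;-1 -1 -0.265 -0.6 0;-1 -1 -0.265 -0.6 0"}}

```text
time: 25.52
position: [0.4971, -0.1988, 0.1382]
tool_rot: [0.725, 0.689, -0.0, 0.0]
ft_force: [0.1, 1.5, -0.5]
grip_width: 0.0496
grip_force: 25.8
```

>>> {"api": "move_arm", "payload": {"motion": "-1 -0.15 0 0 0;-1 -0.28 0 0 0;-1 -0.28 0 0 0;-1 -0.28 0 0 0"}}

```text
time: 25.85
position: [0.4957, -0.2516, 0.1382]
tool_rot: [0.724, 0.69, 0.0, -0.0]
ft_force: [-0.3, 0.8, -1.4]
grip_width: 0.0493
grip_force: 25.8
```

```bash
python3 - <<'E'
from h import *
go(.495,-.2525,.0306,-2.5)
m=robot.camera_model("wrist");im,d=robot.camera("wrist");P=cloud(m,d);o=robot.get_obs();T=rot(o["tool_rot"])
Q=(P-o["position"])@T
s=(d>.05)&(abs(Q[...,1])<.022)&(Q[...,2]>-.021)&(Q[...,2]<.017)&(abs(Q[...,0])<.04);print("module tool x",np.percentile(Q[...,0][s],[1,99]).round(4))
h=cv2.cvtColor(im,cv2.COLOR_RGB2HSV)
for nm,lo,hi in(("o",(4,120,60),(22,255,255)),("b",(105,120,40),(130,255,255))):
  for c in cv2.findContours(cv2.inRange(h,lo,hi),0,2)[0]:
    if cv2.contourArea(c)<80: continue
    M=cv2.moments(c);u,v=M["m10"]/M["m00"],M["m01"]/M["m00"];z=np.median(P[int(v)-1:int(v)+2,int(u)-1:int(u)+2,2])
    if z>.2: continue
    zz=.012 if z<.03 else z
    b=onplane(m,c.reshape(-1,2),zz);print(nm,round(u),round(v),"z",z.round(4),onplane(m,[[u,v]],zz)[0].round(4),"y",b[:,1].min().round(4),b[:,1].max().round(4))
cv2.imwrite("pics/w7.png",im[...,::-1])
E
```

```text
t 25.85 pos [ 0.4957 -0.2516  0.1382] yaw -2.7 q6 -0.62 F [-0.3  0.8 -1.4] w 0.0493 SHIFT [-0.0049 -0.0032  0.5379] TURN -0.0011
module tool x [-0.0119  0.0107]
o 297 147 z 0.0481 [ 0.5145 -0.1997  0.0481] y -0.2046 -0.1914
o 260 128 z 0.0478 [ 0.4842 -0.1831  0.0478] y -0.199 -0.1772
o 332 134 z 0.0128 [ 0.5496 -0.193   0.012 ] y -0.2093 -0.1779
o 221 134 z 0.0128 [ 0.4453 -0.1881  0.012 ] y -0.2036 -0.173
b 278 259 z 0.1562 [ 0.4957 -0.2502  0.1562] y -0.2632 -0.2379
b 329 196 z 0.0131 [ 0.5464 -0.2536  0.012 ] y -0.2692 -0.2385
b 224 196 z 0.0126 [ 0.4425 -0.2482  0.012 ] y -0.2633 -0.2336
```

View pics/w7.png

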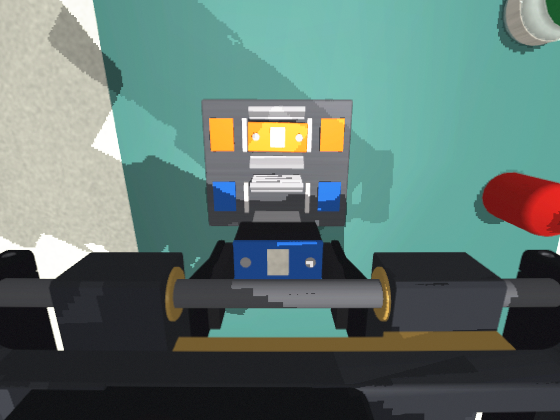

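The wrist view shows orange seated with its top at z = 0.048, as expected. The blue module (278,259) is held about 1 mm from the blue pocket centre, whose marks are at (224,196) and (329,196). Descending with that correction.

>>> {"api": "move_arm", "payload": {"motion": "-1 -0.004 -0.005 0.05 0;-1 -0.004 -0.005 0.12 0;-1 -0.004 -0.005 0.18 0;-1 -0.004 -0.005 0.22 0;-1 -0.004 -0.005 0.25 0;-1 -0.004 -0.005 0.27 0;-1 -0.004 -0.005 0.29 0;-1 -0.004 -0.005 0.31 0;-1 -0.004 -0.005 0.33 0;-1 -0.004 -0.005 0.35 0;-1 -0.004 -0.005 0.35 0"}}

```text
time: 26.82
position: [0.4938, -0.2528, 0.0678]
tool_rot: [0.723, 0.691, -0.0, -0.001]
ft_force: [0.6, -0.4, -1.4]
grip_width: 0.0495
grip_force: 25.8
```

>>> {"api": "move_arm", "payload": {"motion": "-1 0 0 0.02 0;-1 0 0 0.04 0;-1 0 0 0.06 0;-1 0 0 0.08 0;-1 0 0 0.1 0;-1 0 0 0.12 0;-1 0 0 0.12 0"}}

```text
time: 27.4
position: [0.4936, -0.2526, 0.0435]
tool_rot: [0.723, 0.691, -0.0, -0.001]
ft_force: [0.4, -0.2, -1.5]
grip_width: 0.0492
grip_force: 25.8
```

>>> {"api": "move_arm", "payload": {"motion": "-1 0 0.005 0 0;-1 0 0.005 0.015 0;-1 0 0.005 0.03 0;-1 0 0.005 0.045 0;-1 0 0.005 0.053 0;-1 0 0.005 0.058 0;-1 0 0.005 0.06 0;-1 0 0.005 0.06 0"}}

```text
time: 28.07
position: [0.4951, -0.253, 0.0323]
tool_rot: [0.723, 0.691, -0.0, -0.0]
ft_force: [0.4, -0.2, -1.1]
grip_width: 0.0493
grip_force: 25.8
```

>>> {"api": "move_arm", "payload": {"motion": "-1 0 0 0.002 0;-1 0 0 0.004 0;-1 0 0 0.005 0;-1 0 0 0.005 0"}}

```text
time: 28.4
position: [0.4951, -0.253, 0.0315]
tool_rot: [0.723, 0.691, -0.0, 0.0]
ft_force: [0.4, 0.9, -1.4]
grip_width: 0.0494
grip_force: 25.8
```

>>> {"api": "move_arm", "payload": {"motion": "-1 0 0 0.002 0;-1 0 0 0.004 0;-1 0 0 0.005 0;-1 0 0 0.005 0"}}

```text
time: 28.73
position: [0.4952, -0.253, 0.0306]
tool_rot: [0.723, 0.691, -0.0, 0.0]
ft_force: [0.4, 0.6, 0.2]
grip_width: 0.0492
grip_force: 25.9
```

>>> {"api": "move_arm", "payload": {"motion": "-1 0 0 0.001 0;-1 0 0 0.001 0"}}

```text
time: 28.9
position: [0.4952, -0.253, 0.0305]
tool_rot: [0.723, 0.691, -0.0, 0.0]
ft_force: [-0.0, 0.8, 3.8]
grip_width: 0.0494
grip_force: 26.0
```

Floor contact. Releasing, lifting and checking.

>>> {"api": "move_arm", "payload": {"motion": "0.5 0 0 0 0;0.8 0 0 0 0;1 0 0 0 0;1 0 0 0 0;1 0 0 0 0;1 0 0 0 0;1 0 0 0 0;1 0 0 -0.1 0;1 0 0 -0.3 0;1 0 0 -0.5 0;1 0 0 -0.6 0;1 0 0 -0.6 0"}}

```text
time: 29.9
position: [0.4981, -0.2552, 0.1554]
tool_rot: [0.723, 0.691, 0.001, 0.005]
ft_force: [0.9, -0.0, 0.7]
grip_width: 0.0874
grip_force: 0.0
```

>>> {"api": "move_arm", "payload": {"motion": "1 0.1 0 -0.1 0;1 0.2 0 -0.1 0;1 0.2 0 -0.1 0;1 0.2 0 -0.1 0;1 0.2 0 -0.1 0"}}

```text
time: 30.32
position: [0.4967, -0.2132, 0.1694]
tool_rot: [0.723, 0.691, -0.0, -0.0]
ft_force: [-0.2, -0.1, 0.5]
grip_width: 0.0872
grip_force: 0.0
```

```bash
python3 - <<'E'
from h import *
go(.5,-.2,.2,-2.5)
m=robot.camera_model("wrist");im,d=robot.camera("wrist");P=cloud(m,d)
cv2.imwrite("pics/w8.png",im[...,::-1])
h=cv2.cvtColor(im,cv2.COLOR_RGB2HSV)
for nm,lo,hi,c in(("o",(4,120,60),(22,255,255),(.498,-.192)),("b",(105,120,40),(130,255,255),(.4947,-.2525))):
  k=cv2.inRange(h,lo,hi)>0
  p=P[k&(abs(P[...,0]-c[0])<.03)&(abs(P[...,1]-c[1])<.025)&(P[...,2]<.1)]
  if len(p): print(nm,len(p),"z",np.percentile(p[:,2],[2,50,98]).round(4),"x",np.percentile(p[:,0],[1,99]).round(4),"y",np.percentile(p[:,1],[1,99]).round(4))
E
```

```text
t 30.32 pos [ 0.4967 -0.2132  0.1694] yaw -2.63 q6 -0.57 F [-0.2 -0.1  0.5] w 0.0872 SHIFT [ 0.0665  0.0135 -0.153 ] TURN -0.0007
o 1028 z [0.0367 0.0477 0.0493] x [0.4736 0.5225] y [-0.2067 -0.178 ]
b 859 z [0.0431 0.0477 0.0491] x [0.4706 0.5196] y [-0.265  -0.2408]
```

View pics/w8.png

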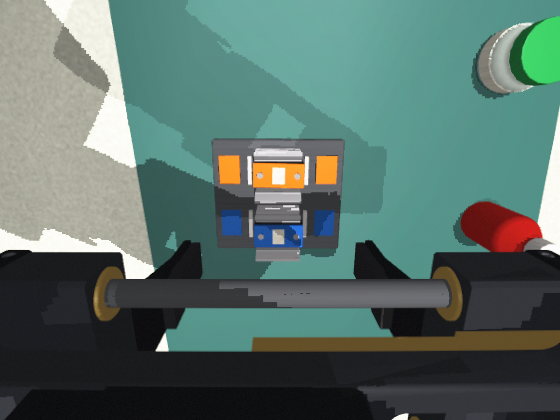

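Both modules are seated: orange at (278,176) and blue at (278,237), each with its top at z ≈ 0.048 and level. The arm is clear of everything.

```bash
python3 -c "
from h import *
print(robot.hand_in())"
```

```text
the job is handed in; nothing more can be done
None
```

Both modules are standing upright on the floors of their own pockets (orange in orange, blue in blue), each lowered to floor contact before release, and the job was handed in at about 30 s; no verdict came back.

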